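# Set a guarded hand switch with the bent rod

## Robot

A 6-joint arm with a two-finger parallel gripper is mounted at the origin on a cart in front of the work surface, level with it; the furniture and walls round the work are solid. World frame = base frame: x ahead of the robot, y to its left, z up, the work surface at z = 0. Lengths are in mm, angles in rad, forces in N, time in s.
With the tool pointing down it reaches from about 275 to 750 mm from the base axis. Payload 10.2 kg.
Tool frame: the origin (TCP) lies between the finger pads; the fingertips stand 11 mm ahead of it and the grasp point (between the pads) lies 8 mm behind it; z points along the fingers, y is the line along which they close (so a half turn about z gives the same grasp; the last joint's range is limited). The gripper opens to 85 mm and grips with 20 to 120 N. Pads are 22 mm wide; open, the fingers measure 114 mm over their backs; the gripper's body (76 mm by 85 mm) begins 54 mm behind the grasp point. The pads swing forward as they close: fully open they stand 13 mm farther back than shut.
Start: joints at [-0.223, 0.313, 1.498, -0, 1.331, -0.223], TCP at [525.006, -0.014, 242.294] pointing down, gripper open.
Joint ranges: [-2.94, 2.94], [-0.97, 2.17], [0.19, 2.56], [-1.23, 4.37], [0.02, 3.11], [-2.88, 2.88]. Speed limits (rad/s): [2.39, 2.39, 3.01, 3.14, 3.14, 3.14].

## Interface

Orientations are given as a unit quaternion [w, x, y, z].
In Python, from rig import sense, eyes, finish_job gives the robot as it stands.
- The arm moves only by the shell command python3 -m jog 'ROWS' [FORCE]. ROWS is JSON, a list of rows, each a list of 7 numbers: the shift along the tool's x, y, z in m, then the turn, a rotation vector about the tool's x, y, z in rad, then the finger opening in m, from 0 to 0.0854. In form: [[dx, dy, dz, rx, ry, rz, gripper], ...]. A call has 1 to 5 rows; each row shifts and turns the commanded pose from where the row before left it, along the tool's axes as they then stand; what a row does not reach is not made up. A row lasts 1/10 s, in which the tool goes at most 50 mm and 8.59 degrees, less where a joint would pass 70% of its speed; a pose out of reach is approached as far as the arm can. A call is refused whole if a number of a shift passes 0.05 or a number of a turn 0.15, either way. A call with a gripper value outside its range is refused whole. The fingers move at their own pace and stop on an object; FORCE is the grip in N (left out, the last holds). Time passes only in rows, so rows that do not move let the fingers close. It gives the time, the measured TCP pose, the force, the opening and the grip force at its end, in the units of the state.
- sense(): the state, without advancing time (a new reading comes with each control period).
- eyes.capture(name): name is "scene" or "side" or "wrist"; returns the picture (384x512x3 uint8, red, green, blue); there is no depth.
- eyes.calibration(name): a dict with "fx", "fy", "cx", "cy" (pixels), "cam_to_world" (4x4, takes a point from camera to world coordinates); the wrist camera has in their place "mount" (4x4, takes a point from camera to tool coordinates, whose origin is the TCP and whose axes are the flange's). Camera axes: x right, y down, z forward; pixel columns grow to the right and rows downward; lengths in mm; the calibration is good to about 2 mm. A picture is of the moment at which its call begins: read the wrist's pose just before it. calibration takes no time and is no camera call.
- finish_job(): hands the job in; it is judged then, once.
The state is a dict: "time_s": time; "joints": joint angles; "dq": joint speeds; "tau": joint torques, N m; "eef_pos": TCP position; "ee_rot": TCP orientation; "force": force on the tool from outside, world axes, zero at the start; "wrist_torque": the same for the moment, N m; "grip_width": opening from 0.0 (shut) to 1.0 (fully open); "grip_force": force on a finger pad.
Only numpy, scipy, OpenCV 4.12 (cv2) and the standard library are available. Lean on these libraries where they do the work, as an engineer would, in place of code of your own. Each camera call takes 0.05 s, during which the arm holds its last target. There are 200 camera calls.

## Task

Take the bent rod by its blue handle from its two-post rest, reach with it over the yellow guard of the switch box, and hook the red lever from behind. With the rod only, draw the lever all the way towards the guard until it meets its stop, and keep a steady pull of about 6 N on it there for one second so that the switch sets, never loading the switch box or lever with more than 15 N. Then lay the rod back in the notches of its rest as you found it, let go, and leave the loose things around undisturbed.

Things in the scene. Friction and masses are not known exactly. Their poses are not given: they have to be found in the camera images.
- rod: the loose bent rod, 140 g, z up. Origin at the centre of its blue handle, the place to grip: 64 mm long (x), 16 mm wide (y, grip across this), 26 mm high. An 8 mm thick steel bar runs along +x on the handle's axis to 95 mm from the origin and there bends straight down (-z) into a leg 8 mm thick, its rounded end 79 mm below the axis. Behind, a tail of the bar runs to x = -62 mm
- rod_tip (a point): lowest point of the rod's leg, at (95, 0, -79) mm in the rod's frame
- rest_seat (a point): where the rod's origin is when it lies in its rest, 100 mm above the worktop; x along the rod from tail to leg, z up. The handle has 6 mm play lengthwise each way between the posts; the leg hangs free in front of the front post, 21 mm off the worktop
- switch_pivot (a point): hinge axis of the lever in the fixed switch box, 25 mm above the worktop; the axis runs along this point's y, z is up, +x points from the yellow guard to the lever, roughly away from the robot
- lever_top (a point): middle of the upper edge of the red lever, 55 mm from the hinge axis; this edge is 28 mm wide (along y) and the lever's red paddle 8 mm thick, 34 mm long. The angle of the lever (joint lever, not readable) is judged from 0 to 0.44 rad at the stop
- switch: the fixed switch box, open at the top; origin on the worktop below switch_pivot, same axes. Upright yellow guard, 4 mm thick, 130 mm wide, at x = -46 mm, top at 90 mm; grey side walls at y = -63 and +63 mm and back wall at x = +90 mm, 4 mm thick, tops at 51 mm; black housing under the lever, 60 x 54 mm, top at 30 mm (heights above the worktop)
- bin: folded stainless catch bin, open at the top, 112 x 86 x 98 mm, loose, a bystander; origin at the centre of its underside
- red_vial: white sample vial with a red cap, 21 mm thick, 46 mm high, loose, a bystander; origin at the centre of its underside
- magnifier: black stand loupe, 36 mm thick, 32 mm high, loose, a bystander; origin at the centre of its underside
- cup: blue bellows suction cup with a brass stem, 25 mm thick, 30 mm high, loose, a bystander; origin at the centre of its underside
- rest: the fixed rest, origin on the worktop below rest_seat, same axes: base plate 124 x 56 x 8 mm and two grey posts, 8 mm thick, at x = -42 and +42 mm, each ending in a V notch (45 degree faces, about 36 mm wide at the top, tops 14 mm above rest_seat) in which the 8 mm bar lies, one notch behind and one in front of the handle
- lever: the red lever; origin on the hinge axis at switch_pivot, z along the lever to its upper edge, y along the hinge. It starts leaning 0.26 to 0.66 rad from upright to +x of switch_pivot. Its hard stop is hidden in the housing and set differently each time, at a lean of -0.10 to 0.22 rad, so it can only be felt. Up to there the lever yields to 1 to 3 N; it stays where it is left
There are look-alikes about, which are no part of the job. Of the things that look like the rod, the larger one is meant.

How it is judged (in metres and radians):
On the way, in this order (a step that is already met when the one before it is completed fails the run):
1. the rod is lifted out of its rest (distance between rod and rest_seat above 0.06 m), for 0.2 s.
2. the rod holds the lever against its stop with 3 to 10 N for 0.7 s (value of joint lever above 0.415 rad and contact force between rod and lever between 3 and 10 N), for 0.7 s.
At the end, for the whole second after the job is handed in: The lever stands at its stop (within 0.05 rad of it); the rod lies at rest in both notches of its rest, its origin within 13 mm of the seat, its bar within 0.12 rad of the rest's axis, leg to the front and hanging down (handle upright within 0.35 rad) (value of joint lever above 0.39 rad and distance between rod and rest_seat below 0.013 m and angle between the x axis of rod and the x axis of rest_seat, either way round below 0.12 rad and x of rod_tip in the frame of rest_seat above 0.07 m and angle between rod's own z axis and vertical below 0.35 rad and linear speed of rod below 0.02 m/s); the robot touches nothing.
It fails at once if the robot itself touches the lever (contact force between any of the fingers, the arm and lever above 0.5 N).
It fails at once if the rod loads the switch box or its lever with more than 15 N (contact force between rod and switch above 15 N).
It fails at once if the robot itself pushes on the switch box with more than 15 N (contact force between any of the fingers, the arm and switch above 15 N).
It fails at once if a bystander is moved by more than 30 mm (distance of any of bin, red_vial, magnifier, cup from where it was at the start of the episode above 0.03 m).
It also fails if it takes over 61 s, if anything falls off the work surface, if the arm or the gripper's body presses on something with over 40 N, if the wrist force passes 120 N, or if a joint passes its speed limit or range.

## Working session

There is one attempt and no reset: what is moved stays moved. The work goes in short steps, Python scripts to look and compute and a shell command to move; the robot and the scene stay as the last step left them, time stands still between calls to the robot, and variables do not carry over. Pictures are saved under pics/ and viewed, at most 10 in all, crops included, and the job is handed in when it is done.

```bash
mkdir -p pics; ls; python3 - <<'E'
from rig import sense, eyes
import cv2, numpy as np
np.set_printoptions(suppress=True,precision=4)
s=sense();print(s)
for n in ["scene","side","wrist"]:
    im=eyes.capture(n); cv2.imwrite(f"pics/{n}0.png",im[:,:,::-1]); c=eyes.calibration(n);print(n,{k:np.array(v) for k,v in c.items()})
E
```

```text
pics
{'time_s': 0.0, 'joints': array([-0.2234,  0.3135,  1.4985,  0.    ,  1.331 , -0.2234]), 'dq': array([ 0.0006,  0.0012,  0.001 ,  0.0001, -0.0011, -0.0011]), 'tau': array([ -0.0006, -41.2261, -25.9742,  -0.0004,   0.0041,  -0.    ]), 'eef_pos': array([524.7545,   0.0455, 241.7095]), 'ee_rot': array([-0.0006,  0.7071,  0.7071, -0.0004]), 'force': array([-0.107 ,  0.1194, -0.4151]), 'wrist_torque': array([-0.0356, -0.0028,  0.006 ]), 'grip_force': 0.0, 'grip_width': 0.9949563884782273}
scene {'fx': array(374.9331), 'fy': array(374.9331), 'cx': array(256.4717), 'cy': array(189.2075), 'cam_to_world': array([[   0.1857,    0.8211,   -0.5397, 1123.7249],
       [   0.9826,   -0.1605,    0.0939,  -46.417 ],
       [  -0.0095,   -0.5477,   -0.8366,  961.0248],
       [   0.    ,    0.    ,    0.    ,    1.    ]])}
side {'fx': array(468.0537), 'fy': array(468.0537), 'cx': array(257.653), 'cy': array(192.0631), 'cam_to_world': array([[   0.7023,   -0.2983,    0.6463, -165.4681],
       [  -0.7116,   -0.2672,    0.6498, -661.5326],
       [  -0.0211,   -0.9163,   -0.4   ,  534.6408],
       [   0.    ,    0.    ,    0.    ,    1.    ]])}
wrist {'fx': array(279.2493), 'fy': array(279.2493), 'cx': array(253.7747), 'cy': array(195.4029), 'mount': array([[  -0.0008,   -0.9477,   -0.3192,   82.1738],
       [   1.    ,   -0.001 ,    0.0004,    0.1324],
       [  -0.0007,   -0.3192,    0.9477, -132.2677],
       [   0.    ,    0.    ,    0.    ,    1.    ]])}
```

View pics/scene0.png

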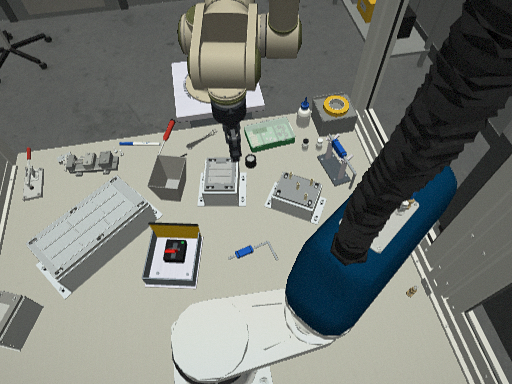

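View pics/side0.png

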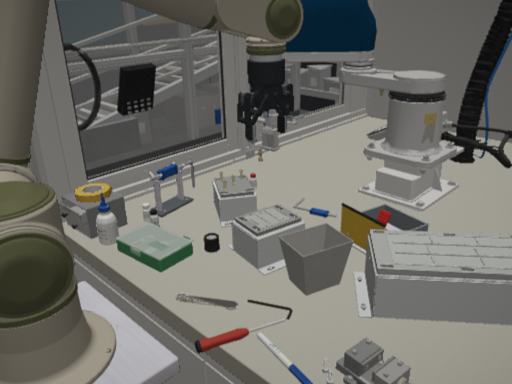

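View pics/wrist0.png

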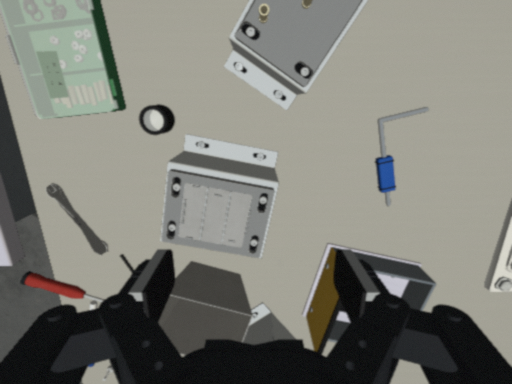

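The scene view shows the rod on its rest at about (338,148), with the decoy rod lying flat at (245,252). The switch box is at (172,255), with the yellow guard on its upper side and the red lever at (170,252). The side view shows the rest at (170,185) and the switch at (385,230). The wrist view shows the decoy and the guard at (325,295).

```bash
python3 - <<'E'
import cv2, numpy as np
sc=cv2.imread("pics/scene0.png");si=cv2.imread("pics/side0.png")
def crop(im,x,y,w,h): return cv2.resize(im[y:y+h,x:x+w],(400,300),interpolation=cv2.INTER_CUBIC)
t=np.vstack([np.hstack([crop(sc,300,120,80,60+0),crop(sc,132,210,80,60+0+0+0+20 if 0 else 60)]),np.hstack([crop(si,140,150,80,60),crop(si,335,190,100,75)])])
cv2.imwrite("pics/crops.png",t)
E
```

```text
(no output)
```

View pics/crops.png

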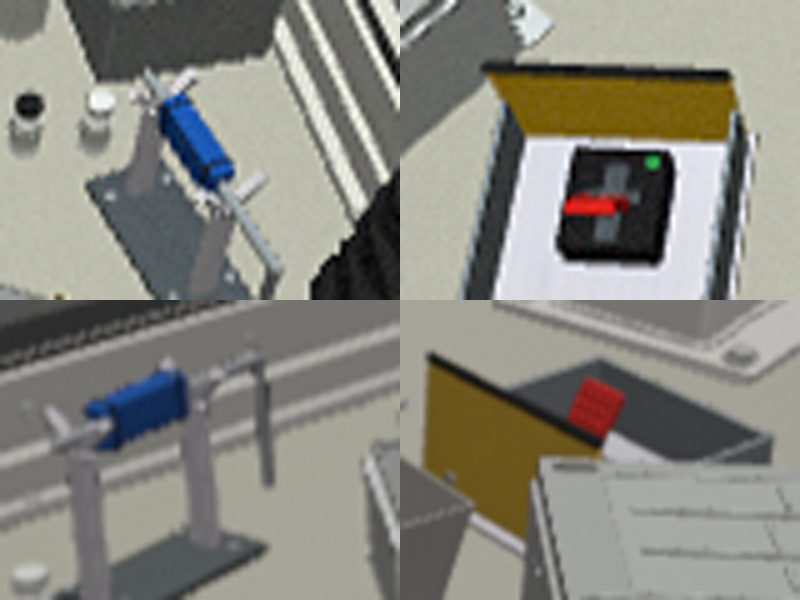

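Crops, in full-image pixels. In the scene view the bar tail is at (329.6,134.4), the bend at (355,173.6), and the guard's top edge runs from (149,223.2) to (198.6,224.8). The lever is the red patch at (245–257, 249–253), seen edge-on. In the side view the rod leg ends at (193.5,187) and the red paddle is at (484,271).

```bash
cat > h.py <<'E'
from rig import sense, eyes
import cv2, numpy as np
from scipy.spatial.transform import Rotation as R
np.set_printoptions(suppress=True,precision=3)
def T(n,s=None):
    c=eyes.calibration(n)
    if n!="wrist": return c,np.array(c["cam_to_world"])
    s=s or sense(); q=s["ee_rot"]; M=np.eye(4); M[:3,:3]=R.from_quat(np.r_[q[1:],q[0]]).as_matrix(); M[:3,3]=s["eef_pos"]
    return c,M@np.array(c["mount"])
def ray(n,u,s=None):
    c,M=T(n,s); d=M[:3,:3]@[(u[0]-c["cx"])/c["fx"],(u[1]-c["cy"])/c["fy"],1]; return M[:3,3],d/np.linalg.norm(d)
def plane(n,u,z,s=None):
    o,d=ray(n,u,s); return o+d*(z-o[2])/d[2]
def tri(*rs):
    A=sum(np.eye(3)-np.outer(d,d) for o,d in rs); b=sum((np.eye(3)-np.outer(d,d))@o for o,d in rs)
    p=np.linalg.solve(A,b); return p,[np.linalg.norm((np.eye(3)-np.outer(d,d))@(p-o)) for o,d in rs]
def proj(n,p,s=None):
    c,M=T(n,s); q=np.linalg.inv(M)@np.r_[p,1]; return np.array([c["fx"]*q[0]/q[2]+c["cx"],c["fy"]*q[1]/q[2]+c["cy"]])
def blob(im,kind,roi):
    x0,y0,x1,y1=roi; h=cv2.cvtColor(im[y0:y1,x0:x1],cv2.COLOR_RGB2HSV); H,S,V=cv2.split(h)
    m={"blue":(abs(H.astype(int)-113)<12)&(S>150)&(V>50),"red":((H<8)|(H>172))&(S>150)&(V>80),"yellow":(abs(H.astype(int)-22)<6)&(S>150)}[kind]
    ys,xs=np.nonzero(m); return np.c_[xs+x0,ys+y0]
E
python3 - <<'E'
from h import *
sc=cv2.imread("pics/scene0.png")[:,:,::-1];si=cv2.imread("pics/side0.png")[:,:,::-1]
b1=blob(sc,"blue",(325,130,355,165));b2=blob(si,"blue",(150,155,185,185))
print(len(b1),b1.mean(0),len(b2),b2.mean(0)); h,e=tri(ray("scene",b1.mean(0)),ray("side",b2.mean(0)));print("handle",h,e)
t=plane("scene",(329.6,134.4),100);b=plane("scene",(355,173.6),100);print("tail,bend",t,b,np.linalg.norm(b-t)," yaw",np.arctan2(*(b-t)[1::-1]))
print("corner tri",tri(ray("scene",(354.5,173.2)),ray("side",(140+262/5,150+60/5))))
print("tail tri",tri(ray("scene",(329.6,134.4)),ray("side",(140+55/5,150+142/5))))
gl=plane("scene",(149,223.2),90);gr=plane("scene",(198.6,224.8),90);print("guard",gl,gr,np.linalg.norm(gl-gr),"side proj",proj("side",gl),proj("side",gr))
r1=blob(sc,"red",(235,235,265,260)) if 0 else blob(sc,"red",(160,240,190,260));r2=blob(si,"red",(370,200,400,225))
for r in(r1,r2):print("red",len(r),r.min(0),r.max(0),r.mean(0))
y=np.arctan2(gl[0]-gr[0],gr[1]-gl[1]);print("switch yaw",y)
X=np.array([np.cos(y),np.sin(y),0]);P=(gl+gr)/2+46*X;P[2]=0;print("pivot0",P,X)
Y=np.array([-X[1],X[0],0])
for lean in (0.26,0.46,.66):
    p=P+[0,0,25]+55*(np.sin(lean)*X+np.cos(lean)*np.array([0,0,1]));print(lean,p,[proj(n,p+k*14*Y) for n in("scene","side") for k in(-1,1)])
E
```

```text
131 [338.435 147.916] 150 [168.093 170.953]
handle [474.83  312.452 102.832] [np.float64(1.1059634608978206), np.float64(1.105963460897915)]
tail,bend [415.872 304.383 100.   ] [569.905 332.014 100.   ] 156.49193601644774  yaw 0.1774939020319203
corner tri (array([568.239, 330.719,  97.931]), [np.float64(1.4300622659082898), np.float64(1.430062265908334)])
tail tri (array([417.127, 303.655, 101.146]), [np.float64(0.3068591699260913), np.float64(0.30685916992622697)])
guard [ 612.632 -245.846   90.   ] [ 642.258 -118.089   90.   ] 131.14691775846043 side proj [385.666 223.657] [342.088 201.488]
red 44 [165 248] [177 252] [170.136 250.409]
red 132 [377 210] [390 224] [383.379 216.515]
switch yaw -0.2278674110759044
pivot0 [ 672.256 -192.359    0.   ] [ 0.974 -0.226  0.   ]
0.26 [ 686.03  -195.553   78.151] [array([165.433, 246.8  ]), array([176.273, 247.17 ]), array([387.158, 212.291]), array([377.766, 207.766])]
0.46 [ 696.042 -197.875   74.283] [array([165.056, 251.132]), array([175.923, 251.507]), array([390.318, 212.698]), array([380.919, 208.193])]
0.66 [ 705.106 -199.977   68.45 ] [array([164.908, 255.438]), array([175.777, 255.817]), array([393.046, 214.006]), array([383.651, 209.503])]
```

```bash
python3 - <<'E'
from h import *
print("blue arm bottom",tri(ray("scene",(325,325)),ray("side",(330,50))), tri(ray("scene",(350,255)),ray("side",(345,62))))
print("pillar",plane("scene",(420,200),300))
E
python3 -m jog '[[0,0,0,0,0,0.15,0.06],[0,0,0,0,0,0.15,0.06],[0,0,0,0,0,0.15,0.06],[0,0,0,0,0,0.15,0.06],[0,0,0,0,0,0.15,0.06]]' 100
python3 -m jog '[[0,0,0,0,0,0.15,0.06],[0,0,0,0,0,0.15,0.06],[0,0,0,0,0,0.15,0.06],[0,0,0,0,0,0.15,0.06],[0,0,0,0,0,0.043,0.06]]'
```

```text
blue arm bottom (array([974.134, 119.212, 356.84 ]), [np.float64(47.14187031526612), np.float64(47.141870315266104)]) (array([920.007, 122.19 , 358.341]), [np.float64(34.49042424229055), np.float64(34.49042424229064)])
pillar [787.97  353.214 300.   ]
time_s: 0.65
eef_pos: [524.9, 0.0, 242.1]
ee_rot: [-0.0, 0.918, 0.396, -0.0]
force: [-0.3, 0.1, -1.2]
grip_width: 0.703
grip_force: 0.0
time_s: 1.15
eef_pos: [524.9, 0.0, 242.0]
ee_rot: [-0.0, 0.996, 0.086, -0.0]
force: [0.2, -0.2, 0.8]
grip_width: 0.702
grip_force: 0.0
```

```bash
python3 -m jog '[[0.001,-0.04,0.005,0,0,0,0.06],[0.001,-0.04,0.005,0,0,0,0.06],[0.001,-0.04,0.005,0,0,0,0.06],[0.001,-0.04,0.005,0,0,0,0.06],[0.001,-0.04,0.005,0,0,0,0.06]]' >/dev/null
python3 -m jog '[[0.001,-0.04,0.005,0,0,0,0.06],[0.001,-0.04,0.005,0,0,0,0.06],[0.001,-0.038,0.005,0,0,0,0.06],[0,0,0,0,0,0,0.06],[0,0,0,0,0,0,0.06]]'
python3 - <<'E'
from h import *
s=sense(); im=eyes.capture("wrist"); cv2.imwrite("pics/w1.png",im[:,:,::-1])
b=blob(im,"blue",(0,0,512,384)); print(len(b),b.min(0),b.max(0),b.mean(0),plane("wrist",b.mean(0),110,s),s["eef_pos"])
(c,wh,a)=cv2.minAreaRect(b.astype(np.float32));print(c,wh,a)
E
```

```text
time_s: 2.15
eef_pos: [476.3, 314.7, 201.9]
ee_rot: [0.0, 0.996, 0.089, -0.0]
force: [-0.9, -0.5, -0.3]
grip_width: 0.703
grip_force: 0.0
1515 [244   0] [303 237] [261.686 160.178] [513.93  314.962 110.   ] [476.324 314.663 201.87 ]
(268.71820068359375, 118.16139221191406) (28.836811065673828, 241.6077423095703) 10.760469436645508
```

View pics/w1.png

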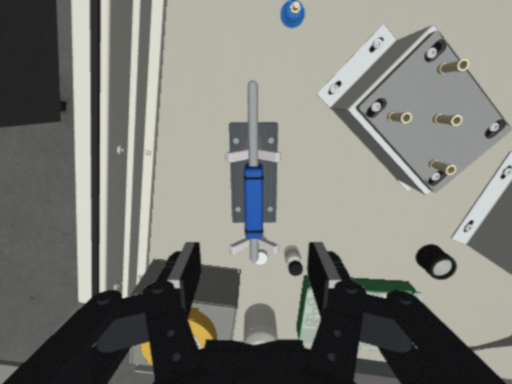

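The wrist view shows the handle at (254,202), spanning rows 165–237. The bar bend is at (253,85) and the tail at (254,260), so the rod is nearly aligned with the tool. Both vials, at (293,262) and (262,257), stand below finger height.

```bash
python3 - <<'E'
from h import *
s=sense(); im=cv2.imread("pics/w1.png")[:,:,::-1]
b=blob(im,"blue",(230,140,280,250)); print(len(b),b.min(0),b.max(0))
for r0,r1 in((166,180),(180,222),(222,237)):
  q=b[(b[:,1]>=r0)&(b[:,1]<r1)];print(r0,q[:,0].mean(),q[:,0].min(),q[:,0].max())
v=np.polyfit(b[:,1],b[:,0],1);e=[plane("wrist",(np.polyval(v,r),r),108,s) for r in (b[:,1].min(),b[:,1].max())]
print(e,(e[0]+e[1])/2,np.linalg.norm(e[0]-e[1]),np.arctan2(*(e[0]-e[1])[1::-1]))
t=plane("wrist",(254,261),100,s);f=plane("wrist",(252.5,81),100,s);print(t,f,np.linalg.norm(t-f),np.arctan2(*(f-t)[1::-1]),"origin est",t+(f-t)*62/161)
E
```

```text
1182 [244 164] [262 237]
166 253.08 244 262
180 253.47619047619048 244 262
222 253.56521739130434 246 261
[array([509.528, 320.398, 108.   ]), array([443.86, 308.22, 108.  ])] [476.694 314.309 108.   ] 66.78773599947182 0.18336205040857384
[414.687 302.68  100.   ] [572.382 332.123 100.   ] 160.41996891967437 0.18458452065824207 origin est [475.414 314.018 100.   ]
```

```bash
python3 -m jog '[[0,0.0005,0.03,0,0,0,0.06],[0,0,0.03,0,0,0,0.06],[0,0,0.025,0,0,0,0.06],[0,0,0.015,0,0,0,0.06],[0,0,0.008,0,0,0,0.06]]'
python3 -m jog '[[0,0,0,0,0,0,0.03],[0,0,0,0,0,0,0.01],[0,0,0,0,0,0,0.005],[0,0,0,0,0,0,0.005],[0,0,0,0,0,0,0.005]]' 100
python3 -m jog '[[0,0,0,0,0,0,0.005],[0,0,0,0,0,0,0.005]]'
```

```text
time_s: 2.7
eef_pos: [476.8, 312.5, 93.2]
ee_rot: [0.0, 0.996, 0.088, -0.001]
force: [0.5, -0.5, -0.4]
grip_width: 0.701
grip_force: 0.0
time_s: 3.2
eef_pos: [477.3, 315.0, 95.8]
ee_rot: [-0.001, 0.996, 0.089, 0.001]
force: [-0.2, 5.0, 3.0]
grip_width: 0.172
grip_force: 97.6
time_s: 3.4
eef_pos: [477.3, 315.1, 95.8]
ee_rot: [-0.001, 0.996, 0.089, 0.001]
force: [-1.2, 5.4, 3.7]
grip_width: 0.166
grip_force: 97.6
```

```bash
python3 -m jog '[[0,0,-0.01,0,0,0,0.005],[0,0,-0.025,0,0,0,0.005],[0,0,-0.03,0,0,0,0.005],[0,0,-0.03,0,0,0,0.005],[0,0,-0.025,0,0,0,0.005]]'
python3 -m jog '[[0,0,0,0,0,0,0.005],[0,0,0,0,0,0,0.005],[0,0,0,0,0,0,0.005]]'
python3 - <<'E'
from h import *
s=sense();print(s["eef_pos"],s["ee_rot"],s["force"],s["wrist_torque"],s["joints"])
im=eyes.capture("wrist"); cv2.imwrite("pics/w2.png",im[:,:,::-1])
E
```

```text
time_s: 3.9
eef_pos: [476.8, 313.7, 217.0]
ee_rot: [-0.0, 0.996, 0.089, 0.001]
force: [0.7, 0.0, -1.4]
grip_width: 0.17
grip_force: 97.5
time_s: 4.2
eef_pos: [476.2, 313.6, 213.1]
ee_rot: [0.0, 0.996, 0.089, -0.001]
force: [-0.6, -0.7, -1.3]
grip_width: 0.165
grip_force: 97.5
[476.211 313.59  213.137] [ 0.     0.996  0.089 -0.001] [-0.646 -0.672 -1.32 ] [0.01  0.025 0.061] [ 0.377  0.436  1.4   -0.     1.308  1.77 ]
```

View pics/w2.png

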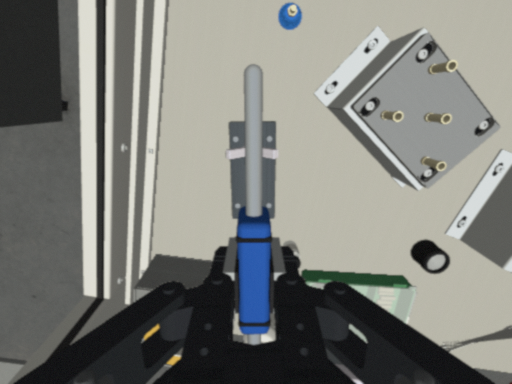

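The rod is held straight in the grip, with its bend at (253.5,66) and the handle between the pads at (254,270).

```bash
python3 - <<'E'
from h import *
s=sense()
q=s["ee_rot"];Rm=R.from_quat(np.r_[q[1:],q[0]]).as_matrix()
f=plane("wrist",(253.7,65),217.3,s);print("bend outer in tool",Rm.T@(f-s["eef_pos"]), "yaw x",np.arctan2(Rm[1,0],Rm[0,0]))
# switch frame
y=-0.228;X=np.array([np.cos(y),np.sin(y)]);P=np.array([672.3,-192.4])
for lx in(58,):
  o=P+X*(lx-95+0.5);print("TCP target",o,"delta",o-s["eef_pos"][:2])
E
```

```text
bend outer in tool [96.657 -0.123 -4.46 ] yaw x 0.17776254350804824
TCP target [ 636.745 -184.15 ] delta [ 160.491 -497.791]
```

```bash
python3 -m jog '[[0,0,0,0,0,0.136,0.005],[0,0,0,0,0,0.135,0.005],[0,0,0,0,0,0.135,0.005],[0.0225,0.0374,0,0,0,0,0.005],[0.0225,0.0374,0,0,0,0,0.005]]'
python3 -m jog '[[0.0225,0.0374,0,0,0,0,0.005],[0.0225,0.0374,0,0,0,0,0.005],[0.0225,0.0374,0,0,0,0,0.005],[0.0225,0.0374,0,0,0,0,0.005],[0.0225,0.0374,0,0,0,0,0.005]]'
python3 -m jog '[[0.0225,0.0374,0,0,0,0,0.005],[0.0225,0.0374,0,0,0,0,0.005],[0.0225,0.0374,0,0,0,0,0.005],[0.0225,0.0374,0,0,0,0,0.005],[0.0225,0.0374,0,0,0,0,0.005]]'
python3 -m jog '[[0,0,0,0,0,0,0.005],[0,0,0,0,0,0,0.005],[0,0,0,0,0,0,0.005]]'
python3 - <<'E'
from h import *
s=sense();print(s["eef_pos"],s["ee_rot"],s["force"],s["joints"])
im=eyes.capture("wrist"); cv2.imwrite("pics/w3.png",im[:,:,::-1])
q=s["ee_rot"];Rm=R.from_quat(np.r_[q[1:],q[0]]).as_matrix();print(Rm)
r=blob(im,"red",(100,0,400,384));print(len(r),r.min(0),r.max(0))
E
```

```text
time_s: 4.75
eef_pos: [503.2, 230.3, 213.2]
ee_rot: [0.0, 0.994, -0.113, -0.001]
force: [0.7, -0.7, -1.1]
grip_width: 0.172
grip_force: 97.8
time_s: 5.25
eef_pos: [570.9, 21.5, 213.4]
ee_rot: [-0.0, 0.993, -0.114, -0.001]
force: [0.2, -0.0, -2.0]
grip_width: 0.169
grip_force: 97.8
time_s: 5.75
eef_pos: [638.2, -186.1, 213.1]
ee_rot: [-0.0, 0.993, -0.114, -0.001]
force: [0.5, -0.5, -1.2]
grip_width: 0.17
grip_force: 97.8
time_s: 6.05
eef_pos: [638.0, -183.4, 213.7]
ee_rot: [-0.0, 0.994, -0.113, -0.001]
force: [0.4, 0.1, -1.1]
grip_width: 0.17
grip_force: 97.9
[ 637.991 -183.368  213.732] [-0.     0.994 -0.113 -0.001] [ 0.359  0.095 -1.105] [-0.456  0.649  1.058  0.     1.435  1.342]
[[ 0.974 -0.225 -0.001]
 [-0.225 -0.974  0.001]
 [-0.001 -0.    -1.   ]]
167 [263 124] [272 142]
```

View pics/w3.png

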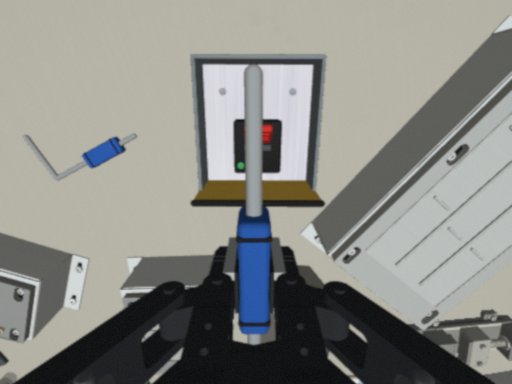

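The box is aligned with the rod. The guard's top edge runs from (191,203) to (324,203), the red lever shows to the right of the bar at columns 263–272 and rows 124–142, and the bar is at column 254.

```bash
python3 - <<'E'
from h import *
s=sense();q=s["ee_rot"];Rm=R.from_quat(np.r_[q[1:],q[0]]).as_matrix()
tl=lambda u,z:(Rm.T@(plane("wrist",u,z,s)-s["eef_pos"]))
gl,gr=tl((191.5,203),90),tl((324,203),90);print("guard",gl,gr)
print("side/back wall tops",tl((191.5,56),51),tl((326,56),51))
for z in(68,72,75,78):print(z,"lever top edge",tl((271.5,124),z))
print("housing",tl((235,119),30),tl((281,172),30))
E
```

```text
guard [-11.625 -61.032 124.095] [-11.744  68.422 124.058]
side/back wall tops [123.604 -59.549 162.998] [123.506  68.939 162.961]
68 lever top edge [ 61.679  17.038 146.02 ]
72 lever top edge [ 61.971  16.789 142.02 ]
75 lever top edge [ 62.191  16.603 139.02 ]
78 lever top edge [ 62.41   16.416 136.02 ]
housing [ 64.252 -20.641 184.029] [  4.707  31.492 184.057]
```

```bash
python3 -m jog '[[-0.005,0.0042,0.02,0,0,0,0.005],[0,0,0.025,0,0,0,0.005],[0,0,0.025,0,0,0,0.005],[0,0,0.018,0,0,0,0.005],[0,0,0.01,0,0,0,0.005]]'
python3 -m jog '[[0,0,0,0,0,0,0.005],[0,0,0,0,0,0,0.005],[0,0,0,0,0,0,0.005],[0,0,0,0,0,0,0.005]]'
cat > f.py <<'E'
from h import *
s=sense();X=np.array([.974,-.226,0]);print("t",round(s["time_s"],2),"F",s["force"],"along",s["force"]@X,"pos",s["eef_pos"],"along",(s["eef_pos"]-[672,-192,0])@X, "tq",s["wrist_torque"])
E
python3 f.py
```

```text
time_s: 6.6
eef_pos: [631.8, -186.0, 114.9]
ee_rot: [-0.0, 0.994, -0.113, -0.001]
force: [0.4, -0.5, -1.2]
grip_width: 0.168
grip_force: 97.9
time_s: 7.0
eef_pos: [632.7, -187.4, 117.3]
ee_rot: [0.0, 0.994, -0.114, 0.001]
force: [-0.2, 0.2, -1.5]
grip_width: 0.166
grip_force: 97.9
t 7.0 F [-0.19   0.186 -1.486] along -0.22696313519940925 pos [ 632.714 -187.393  117.271] along -39.30597663239411 tq [-0.031  0.019  0.015]
```

```bash
python3 -m jog '[[-0.005,0,0,0,0,0,0.005],[-0.005,0,0,0,0,0,0.005],[-0.004,0,0,0,0,0,0.005],[-0.003,0,0,0,0,0,0.005],[-0.001,0,0,0,0,0,0.005]]'>/dev/null; python3 f.py
python3 -m jog '[[-0.002,0,0,0,0,0,0.005],[-0.002,0,0,0,0,0,0.005],[-0.002,0,0,0,0,0,0.005]]'>/dev/null; python3 f.py
python3 -m jog '[[-0.002,0,0,0,0,0,0.005],[-0.002,0,0,0,0,0,0.005]]'>/dev/null; python3 f.py
python3 -m jog '[[-0.002,0,0,0,0,0,0.005],[-0.002,0,0,0,0,0,0.005]]'>/dev/null; python3 f.py
```

```text
t 7.5 F [ 0.249 -0.519 -1.639] along 0.3598123209845321 pos [ 614.518 -183.185  116.439] along -57.980049370503295 tq [-0.021 -0.039  0.02 ]
t 7.8 F [ 1.845 -0.331 -0.511] along 1.8721845665577022 pos [ 609.25  -181.983  116.487] along -63.38213363795013 tq [-0.066 -0.545 -0.03 ]
t 8.0 F [ 2.193 -0.337  0.214] along 2.2124052544484036 pos [ 605.409 -181.144  116.734] along -67.31343000895134 tq [-0.135 -0.534 -0.01 ]
t 8.2 F [ 1.471 -0.544  1.026] along 1.5561088745361646 pos [ 601.073 -180.075  116.362] along -71.77775207290283 tq [-0.11  -0.408 -0.006]
```

```bash
python3 -m jog '[[-0.001,0,0,0,0,0,0.005],[-0.001,0,0,0,0,0,0.005],[-0.001,0,0,0,0,0,0.005],[-0.001,0,0,0,0,0,0.005]]'>/dev/null; python3 f.py
python3 -m jog '[[-0.001,0,0,0,0,0,0.005],[-0.001,0,0,0,0,0,0.005]]'>/dev/null; python3 f.py
python3 -m jog '[[-0.001,0,0,0,0,0,0.005],[-0.001,0,0,0,0,0,0.005]]'>/dev/null; python3 f.py
python3 -m jog '[[-0.001,0,0,0,0,0,0.005]]'>/dev/null; python3 f.py
python3 -m jog '[[-0.0005,0,0,0,0,0,0.005]]'>/dev/null; python3 f.py
```

```text
t 8.6 F [ 1.248 -0.253 -0.13 ] along 1.2727228010679998 pos [ 597.181 -179.131  116.221] along -75.78218423947317 tq [-0.151 -0.398  0.015]
t 8.8 F [ 1.31  -0.559  0.141] along 1.4021413383261412 pos [ 595.255 -178.677  116.265] along -77.7604822349753 tq [-0.154 -0.394 -0.029]
t 9.0 F [ 0.438 -0.232  0.188] along 0.4785281049619976 pos [ 593.302 -178.236  116.279] along -79.76238853176059 tq [-0.115 -0.344 -0.024]
t 9.1 F [ 0.87  -0.557  0.294] along 0.9736863917821817 pos [ 592.32  -177.994  116.278] along -80.77401997743654 tq [-0.095 -0.324  0.019]
t 9.2 F [2.528 0.382 0.171] along 2.3763109393440045 pos [ 591.815 -177.875  116.242] along -81.29190180142447 tq [-0.133 -0.298 -0.019]
```

```bash
for i in 1; do :; done
python3 -m jog '[[-0.0005,0,0,0,0,0,0.005]]'>/dev/null; python3 f.py
python3 -m jog '[[-0.0005,0,0,0,0,0,0.005]]'>/dev/null; python3 f.py
python3 -m jog '[[-0.0005,0,0,0,0,0,0.005]]'>/dev/null; python3 f.py
python3 -m jog '[[-0.0005,0,0,0,0,0,0.005]]'>/dev/null; python3 f.py
```

```text
t 9.3 F [ 1.698  0.244 -0.736] along 1.5983513598910943 pos [ 591.39  -177.769  116.273] along -81.72995329612188 tq [-0.086 -0.306  0.008]
t 9.4 F [ 1.029 -0.838 -1.753] along 1.1911479249913128 pos [ 590.953 -177.655  116.273] along -82.18216892965847 tq [-0.053 -0.335  0.029]
t 9.5 F [1.598 0.41  0.01 ] along 1.4633932119742448 pos [ 590.451 -177.556  116.282] along -82.69279199609302 tq [-0.137 -0.266 -0.006]
t 9.6 F [ 2.154 -0.293 -0.61 ] along 2.164010158416708 pos [ 589.953 -177.473  116.27 ] along -83.19737689275594 tq [-0.142 -0.358 -0.02 ]
```

```bash
python3 -m jog '[[-0.0005,0,0,0,0,0,0.005],[-0.0005,0,0,0,0,0,0.005]]'>/dev/null; python3 f.py
python3 -m jog '[[-0.0005,0,0,0,0,0,0.005]]'>/dev/null; python3 f.py
python3 -m jog '[[-0.0005,0,0,0,0,0,0.005]]'>/dev/null; python3 f.py
python3 -m jog '[[-0.0005,0,0,0,0,0,0.005]]'>/dev/null; python3 f.py
```

```text
t 9.8 F [ 6.383 -1.186 -3.116] along 6.485026045756406 pos [ 589.493 -177.387  116.33 ] along -83.66385200055313 tq [-0.246 -1.109  0.008]
t 9.9 F [ 9.014 -2.19  -3.679] along 9.275023005760518 pos [ 589.329 -177.352  116.329] along -83.8324685254212 tq [-0.284 -1.498 -0.046]
t 10.0 F [11.183 -1.325 -5.947] along 11.191955409050571 pos [ 589.139 -177.313  116.311] along -84.02613371534575 tq [-0.399 -1.834  0.007]
t 10.1 F [13.539 -3.003 -7.234] along 13.865847015774479 pos [ 588.987 -177.291  116.303] along -84.17902863255897 tq [-0.485 -2.174  0.051]
```

The last step went too far, so I'm backing off to about 6 N straight away.

```bash
python3 -m jog '[[0.0015,0,0,0,0,0,0.005]]'>/dev/null; python3 f.py
python3 -m jog '[[0,0,0,0,0,0,0.005]]'>/dev/null; python3 f.py
```

```text
t 10.2 F [ 3.397  0.029 -1.499] along 3.302034402798394 pos [ 589.646 -177.391  116.224] along -83.51422706641857 tq [-0.132 -0.574  0.004]
t 10.3 F [ 5.857 -1.807 -1.956] along 6.113182093830468 pos [ 589.563 -177.394  116.318] along -83.59501958348874 tq [-0.239 -0.988  0.021]
```

```bash
python3 -m jog '[[0,0,0,0,0,0,0.005],[0,0,0,0,0,0,0.005]]'>/dev/null; python3 f.py
for k in 1; do :; done
python3 -m jog '[[0,0,0,0,0,0,0.005],[0,0,0,0,0,0,0.005],[0,0,0,0,0,0,0.005],[0,0,0,0,0,0,0.005]]'>/dev/null; python3 f.py
python3 -m jog '[[0,0,0,0,0,0,0.005],[0,0,0,0,0,0,0.005],[0,0,0,0,0,0,0.005],[0,0,0,0,0,0,0.005],[0,0,0,0,0,0,0.005]]'>/dev/null; python3 f.py
python3 -m jog '[[0,0,0,0,0,0,0.005],[0,0,0,0,0,0,0.005],[0,0,0,0,0,0,0.005],[0,0,0,0,0,0,0.005],[0,0,0,0,0,0,0.005]]'>/dev/null; python3 f.py
```

```text
t 10.5 F [ 6.043 -1.648 -3.16 ] along 6.25830521226609 pos [ 589.531 -177.379  116.316] along -83.62885371481696 tq [-0.268 -1.015  0.042]
t 10.9 F [ 5.466 -1.754 -2.872] along 5.720265863244819 pos [ 589.556 -177.375  116.311] along -83.60534764540952 tq [-0.179 -0.977 -0.032]
t 11.4 F [ 4.502 -2.336 -2.284] along 4.912663692307951 pos [ 589.545 -177.387  116.314] along -83.61399673331914 tq [-0.242 -0.991  0.045]
t 11.9 F [ 5.342 -2.717 -2.333] along 5.816898779147441 pos [ 589.546 -177.365  116.32 ] along -83.61817178972171 tq [-0.222 -1.007  0.016]
```

```bash
python3 -m jog '[[0.003,0,0,0,0,0,0.005],[0.007,0,0,0,0,0,0.005],[0.01,0,0,0,0,0,0.005],[0.005,0,0,0,0,0,0.005],[0,0,-0.015,0,0,0,0.005]]'
python3 -m jog '[[0,0,-0.025,0,0,0,0.005],[0,0,-0.03,0,0,0,0.005],[0,0,-0.03,0,0,0,0.005],[0,0,0,0,0,0,0.005],[0,0,0,0,0,0,0.005]]'
python3 f.py
python3 - <<'E'
from h import *
s=sense();im=eyes.capture("wrist"); cv2.imwrite("pics/w4.png",im[:,:,::-1]); sc=eyes.capture("scene")
old=cv2.imread("pics/w2.png")[:,:,::-1]
g=lambda i:i[20:120,235:275].astype(int)
c=lambda i,x0:cv2.resize(i[0:384,180:340],(250,600))
si=eyes.capture("side");cv2.imwrite("pics/side4.png",si[:,:,::-1])
t=np.hstack([c(old,0),c(im,0),cv2.resize(si[150:350,300:400],(300,600))])
cv2.imwrite("pics/cmp.png",t[:,:,::-1])
E
```

```text
time_s: 12.4
eef_pos: [612.9, -182.5, 129.2]
ee_rot: [-0.001, 0.994, -0.114, -0.002]
force: [-1.2, 0.7, -1.9]
grip_width: 0.164
grip_force: 98.0
time_s: 12.9
eef_pos: [613.3, -182.9, 216.1]
ee_rot: [0.0, 0.993, -0.114, -0.0]
force: [0.1, 0.2, -2.3]
grip_width: 0.172
grip_force: 98.0
t 12.9 F [ 0.099  0.248 -2.299] along 0.040145076266491386 pos [ 613.321 -182.869  216.139] along -59.21687382452783 tq [-0.029  0.048  0.015]
```

View pics/cmp.png

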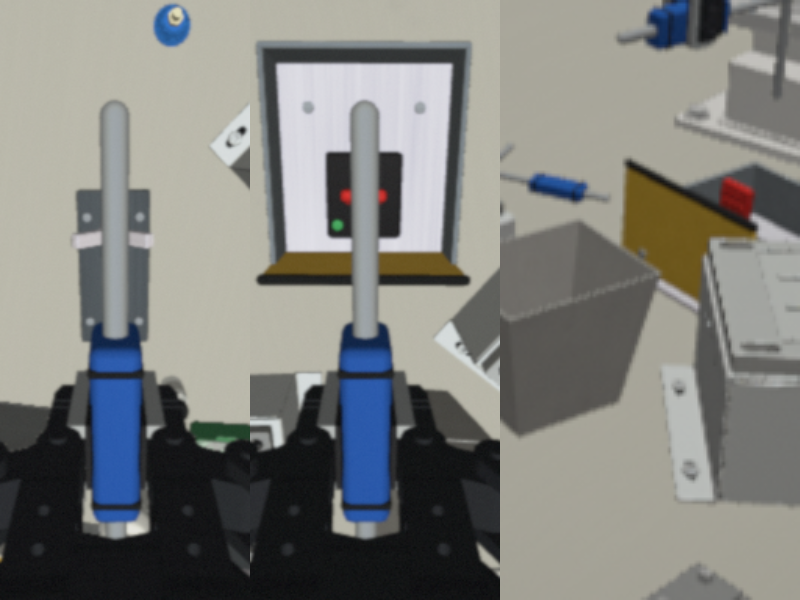

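The rod sits in the grip exactly as before, with its bend at the same spot. The lever now stands near upright at its stop. Next I carry the rod back to the rest.

```bash
python3 -m jog '[[-0.0204,-0.0377,0,0,0,0,0.005],[-0.0204,-0.0377,0,0,0,0,0.005],[-0.0204,-0.0377,0,0,0,0,0.005],[-0.0204,-0.0377,0,0,0,0,0.005],[-0.0204,-0.0377,0,0,0,0,0.005]]'
python3 -m jog '[[-0.0204,-0.0377,0,0,0,0,0.005],[-0.0204,-0.0377,0,0,0,0,0.005],[-0.0204,-0.0377,0,0,0,0,0.005],[-0.0204,-0.0377,0,0,0,0,0.005],[-0.0204,-0.0377,0,0,0,0,0.005]]'
python3 -m jog '[[-0.0204,-0.0377,0,0,0,0,0.005],[-0.0204,-0.0377,0,0,0,0,0.005],[0,0,0,0,0,-0.136,0.005],[0,0,0,0,0,-0.135,0.005],[0,0,0,0,0,-0.135,0.005]]'
python3 -m jog '[[0,0,0,0,0,0,0.005],[0,0,0,0,0,0,0.005],[0,0,0,0,0,0,0.005],[0,0,0,0,0,0,0.005]]'
python3 - <<'E'
from h import *
s=sense();print(s["eef_pos"],s["ee_rot"],2*np.arctan2(s["ee_rot"][2],s["ee_rot"][1]),s["force"])
E
```

```text
time_s: 13.55
eef_pos: [555.6, 25.4, 215.4]
ee_rot: [-0.0, 0.993, -0.114, -0.001]
force: [0.1, 0.7, -0.4]
grip_width: 0.17
grip_force: 98.1
time_s: 14.05
eef_pos: [498.9, 232.0, 215.5]
ee_rot: [0.0, 0.993, -0.114, -0.001]
force: [1.5, -0.4, -1.6]
grip_width: 0.165
grip_force: 98.1
time_s: 14.55
eef_pos: [476.8, 313.4, 215.2]
ee_rot: [0.0, 0.996, 0.092, -0.001]
force: [0.3, -0.4, -1.4]
grip_width: 0.167
grip_force: 98.1
time_s: 14.95
eef_pos: [477.3, 313.1, 216.2]
ee_rot: [0.0, 0.996, 0.088, -0.0]
force: [-0.0, 0.3, -0.8]
grip_width: 0.169
grip_force: 98.1
[477.272 313.059 216.159] [ 0.     0.996  0.088 -0.   ] 0.1760785917367422 [-0.038  0.282 -0.814]
```

```bash
python3 -m jog '[[0,-0.0017,0.02,0,0,0,0.005],[0,0,0.03,0,0,0,0.005],[0,0,0.03,0,0,0,0.005],[0,0,0.022,0,0,0,0.005],[0,0,0.01,0,0,0,0.005]]'>/dev/null
python3 -m jog '[[0,0,0,0,0,0,0.005],[0,0,0,0,0,0,0.005],[0,0,0,0,0,0,0.005]]'
python3 -m jog '[[0,0,0.002,0,0,0,0.005],[0,0,0.002,0,0,0,0.005],[0,0,0,0,0,0,0.005]]'
python3 -m jog '[[0,0,0.001,0,0,0,0.005],[0,0,0.001,0,0,0,0.005],[0,0,0,0,0,0,0.005]]'
```

```text
time_s: 15.75
eef_pos: [477.6, 315.1, 105.6]
ee_rot: [-0.0, 0.996, 0.089, 0.001]
force: [1.2, -0.4, -1.3]
grip_width: 0.169
grip_force: 98.2
time_s: 16.05
eef_pos: [476.9, 314.8, 100.2]
ee_rot: [0.0, 0.996, 0.089, -0.0]
force: [0.3, -0.1, -1.3]
grip_width: 0.167
grip_force: 98.2
time_s: 16.35
eef_pos: [476.9, 314.8, 98.2]
ee_rot: [0.0, 0.996, 0.089, -0.0]
force: [-0.2, -1.0, -1.7]
grip_width: 0.169
grip_force: 98.2
```

```bash
python3 -m jog '[[0,0,0.001,0,0,0,0.005],[0,0,0.001,0,0,0,0.005],[0,0,0,0,0,0,0.005]]'
python3 -m jog '[[0,0,0.0005,0,0,0,0.005],[0,0,0,0,0,0,0.005],[0,0,0,0,0,0,0.005]]'
```

```text
time_s: 16.65
eef_pos: [477.0, 314.9, 96.4]
ee_rot: [-0.0, 0.996, 0.089, 0.0]
force: [-0.8, 0.6, -0.2]
grip_width: 0.167
grip_force: 98.4
time_s: 16.95
eef_pos: [477.1, 315.0, 96.1]
ee_rot: [-0.0, 0.996, 0.089, 0.0]
force: [-0.3, 1.8, 1.7]
grip_width: 0.17
grip_force: 98.5
```

Contact came at the same height as at the start, so I release and retreat.

```bash
python3 -m jog '[[0,0,0,0,0,0,0.02],[0,0,0,0,0,0,0.03],[0,0,0,0,0,0,0.045],[0,0,0,0,0,0,0.06],[0,0,0,0,0,0,0.06]]' 
python3 -m jog '[[0,0,-0.01,0,0,0,0.06],[0,0,-0.025,0,0,0,0.06],[0,0,-0.035,0,0,0,0.06],[0,0,-0.035,0,0,0,0.06],[0,0,0,0,0,0,0.06]]'
python3 -m jog '[[0,0,0,0,0,0,0.06],[0,0,0,0,0,0,0.06],[0,0,0,0,0,0,0.06]]'
python3 - <<'E'
from h import *
s=sense();im=eyes.capture("wrist");si=eyes.capture("side");sc=eyes.capture("scene")
b=blob(im,"blue",(230,140,280,250));v=np.polyfit(b[:,1],b[:,0],1);e=[plane("wrist",(np.polyval(v,r),r),108,s) for r in (b[:,1].min(),b[:,1].max())]
print((e[0]+e[1])/2,np.arctan2(*(e[0]-e[1])[1::-1]))
c=lambda i,x,y:cv2.resize(i[y:y+75,x:x+100],(400,300),interpolation=cv2.INTER_CUBIC)
t=np.vstack([np.hstack([c(sc,290,115),c(sc,122,205)]),np.hstack([c(si,130,145),c(si,335,190)])]);cv2.imwrite("pics/final.png",t[:,:,::-1])
E
```

```text
time_s: 17.45
eef_pos: [476.9, 314.8, 95.7]
ee_rot: [0.0, 0.996, 0.089, -0.0]
force: [-0.9, -0.1, 0.1]
grip_width: 0.706
grip_force: 0.0
time_s: 17.95
eef_pos: [478.6, 315.6, 206.4]
ee_rot: [-0.001, 0.996, 0.089, 0.005]
force: [0.2, 0.1, -0.0]
grip_width: 0.699
grip_force: 0.0
time_s: 18.25
eef_pos: [476.6, 314.7, 199.8]
ee_rot: [0.0, 0.996, 0.089, -0.001]
force: [-1.1, -0.4, -1.0]
grip_width: 0.705
grip_force: 0.0
[475.784 315.388 108.   ] 0.18553522255467897
```

View pics/final.png

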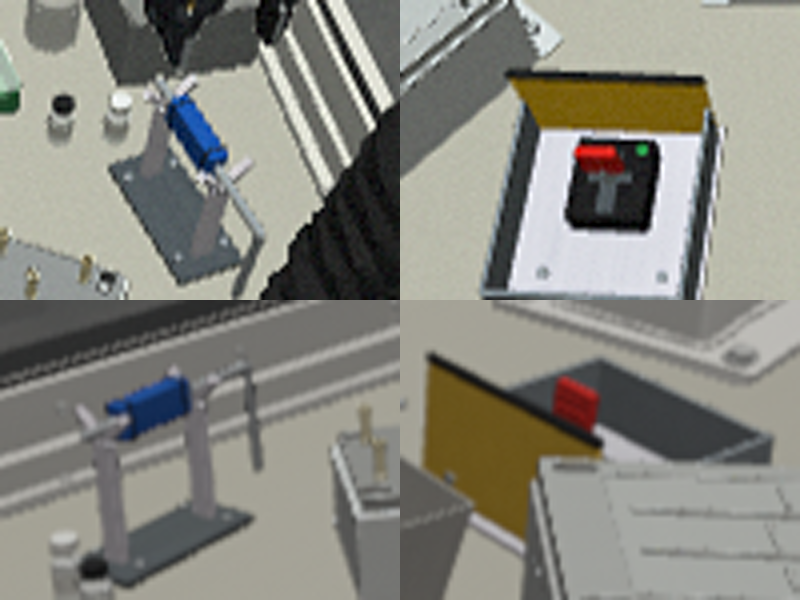

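The rod lies in both notches with its leg hanging in front, as found, and its measured pose matches the original within about 1.5 mm. The lever stands upright at its stop, and the vials by the rest look unmoved.

```bash
python3 -c "
from rig import finish_job; print(finish_job())"
```

```text
the job is handed in; nothing more can be done
None
```

The job is handed in, with no verdict returned: the lever was held at its stop at about 6 N for over 1 s and the rod is back in its rest, but the pull briefly reached about 15 N while I was finding the stop, so the 15 N limit may have been touched.

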